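Set the leak tester's slotted mode switch and start a test

TASK

Set the leak tester and start its test: take the flat screwdriver that stands in the wooden stand, put its blade in the tester's slotted switch and turn it clockwise (seen from above) a quarter turn to its stop, so that the slot lies parallel to the row of keys. Then stand the screwdriver back upright in the stand's hole, guard disc flat on the board, and let go of it. Only after that press the tester's keys fully down one at a time, letting each spring back: the round key first, then the square one, then the long one; leave the other things on the bench alone.

Things in the scene. Friction and masses are not known exactly. Their poses are not given: they have to be found in the camera images.
- tester: Leak tester: grey box fixed on the bench, 200 mm deep (x), 250 mm wide (y). Origin: on the bench below its middle; z up, +x to its back. Front (x -0.105 to -0.02): low apron with three key modules in a row at x -0.064, y -0.076, 0, 0.076 (which key is where varies). Back (x -0.02 to 0.095): 60 mm high, with the slotted switch at left and a fixed comb at right, its top 96 mm up.
- mode_switch (a joint): Angle of the slotted switch, rad, 0 to 1.571 (stops), growing clockwise from above; starts at 0 to 0.15, stays where left; friction 0.06 N m. At 0 its slot lies along the tester's x, at 1.571 along the tester's y (parallel to the row of keys). Steel disc, 46 mm across, vertical axis, top 77 mm above the bench; slot right across it, 7 mm wide (bevelled to 9 at the top), 10 mm deep.
- slot_floor (a point): Point on the switch's axis at the bottom of its slot, 67 mm above the bench; fixed to the tester, its axes are the tester's and do not turn with the switch.
- screwdriver: Flat screwdriver, upright in the stand at first; loose, 0.1 to 0.2 kg, 164 mm long. Origin: on its axis at the underside of its round guard disc (46 mm across, 7 mm thick); z up along the axis. Black square handle 26 x 26 mm, flats facing its x and y, z 0.006 to 0.082, steel cap to 0.084. Shank 20 mm thick to z -0.016, tapering to 12 mm at -0.022, then 10 mm; blade at the end.
- blade_tip (a point): Middle of the screwdriver's blade end, 80 mm below its origin, same axes. The blade (last 24 mm) is 22 mm wide along x and 4 mm thick along y; its last 4 mm are 20 mm wide, 2.5 mm thick. A half turn makes no difference. In the slot it has about 8 degrees of play either way.
- stand: Wooden screwdriver stand fixed on the bench: foot 110 x 100 mm, top board 90 x 90 mm, 14 mm thick, its upper face 88 mm above the bench. Origin: on the bench below the hole; z up.
- stand_hole (a point): Centre of the round through hole in the stand's top board, at the upper face: 28 mm diameter with a small bevel, open below. The screwdriver hangs in it with its guard disc resting on the board (screwdriver origin at this point).
- top_round (a point): Centre of the top face of the round key (black, round, 40 mm across); about 50 mm above the bench when up; axes as the tester's. It moves with the key.
- key_round (a joint): Travel of the round key, m: 0 up, 0.007 fully down. A spring key, pressed straight down: starts to move at about 2 N, fully down at about 5 N, springs back. It stands 12 mm proud of its 64 x 64 x 18 mm module.
- top_square (a point): Centre of the top face of the square key (black, square, 36 x 36 mm); about 50 mm above the bench when up; axes as the tester's. It moves with the key.
- key_square (a joint): Travel of the square key, m: 0 up, 0.007 fully down. A spring key, pressed straight down: starts to move at about 2 N, fully down at about 5 N, springs back. It stands 12 mm proud of its 64 x 64 x 18 mm module.
- top_bar (a point): Centre of the top face of the long key (black bar, 54 mm along y by 18 mm along x); about 50 mm above the bench when up; axes as the tester's. It moves with the key.
- key_bar (a joint): Travel of the long key, m: 0 up, 0.007 fully down. A spring key, pressed straight down: starts to move at about 2 N, fully down at about 5 N, springs back. It stands 12 mm proud of its 64 x 64 x 18 mm module.
- oil_bottle: Bystander, to be left alone: the upright plastic oil bottle with a pointed cap, 36 mm across, 126 mm tall. Origin: underside, middle.
- marker: Bystander, to be left alone: a black marker pen, 17 x 134 mm, lying between stand and tester. Origin: underside, middle.
- round_driver: Bystander, to be left alone: a round-handled screwdriver lying flat on the bench, 24 x 202 mm; not the tool for this job. Origin: underside, middle.
- blanks: Bystander, to be left alone: a fanned pack of folded leaves, 131 x 55 x 36 mm. Origin: underside, middle.
- spare_comb: Bystander, to be left alone: a loose riveted comb standing on its edge, 128 x 12 x 34 mm. Origin: underside, middle.
- file: Bystander, to be left alone: a flat file with a wooden handle, 235 mm long. Origin: underside, middle.
- loose_cover: Bystander, to be left alone: a pressed cover plate, 30 x 103 x 10 mm. Origin: underside, middle.

How it is judged:
On the way, in this order (a step that is already met when the one before it is completed fails the run):
1. the screwdriver's blade stands in the slot of the switch, which is not yet turned (horizontal distance between blade_tip and slot_floor below 0.01 m and z of blade_tip in the frame of slot_floor below 0.006 m and angle between screwdriver's own z axis and vertical below 0.2 rad and value of joint mode_switch below 0.5 rad), for 0.1 s.
2. the switch has been turned to its stop with the blade in the slot (horizontal distance between blade_tip and slot_floor below 0.01 m and z of blade_tip in the frame of slot_floor below 0.006 m and angle between screwdriver's own z axis and vertical below 0.2 rad and value of joint mode_switch above 1.4 rad), for 0.1 s.
3. the screwdriver is back upright in the stand's hole and let go (horizontal distance between screwdriver and stand_hole below 0.008 m and z of screwdriver in the frame of stand_hole between -0.004 and 0.004 m and angle between screwdriver's own z axis and vertical below 0.1 rad and contact force between screwdriver and the fingers below 0.2 N and value of joint mode_switch above 1.4 rad), for 0.2 s.
4. the round key is fully down, the other two up (value of joint key_round above 0.005 m and value of joint each of key_square, key_bar below 0.002 m and horizontal distance between screwdriver and stand_hole below 0.008 m and z of screwdriver in the frame of stand_hole between -0.004 and 0.004 m and angle between screwdriver's own z axis and vertical below 0.1 rad and value of joint mode_switch above 1.4 rad), for 0.05 s.
5. the square key is fully down, the other two up (value of joint key_square above 0.005 m and value of joint each of key_round, key_bar below 0.002 m and horizontal distance between screwdriver and stand_hole below 0.008 m and z of screwdriver in the frame of stand_hole between -0.004 and 0.004 m and angle between screwdriver's own z axis and vertical below 0.1 rad and value of joint mode_switch above 1.4 rad), for 0.05 s.
6. the long key is fully down, the other two up (value of joint key_bar above 0.005 m and value of joint each of key_round, key_square below 0.002 m and horizontal distance between screwdriver and stand_hole below 0.008 m and z of screwdriver in the frame of stand_hole between -0.004 and 0.004 m and angle between screwdriver's own z axis and vertical below 0.1 rad and value of joint mode_switch above 1.4 rad), for 0.05 s.
At the end, for the whole second after the job is handed in: The switch reads more than 1.4 rad (its stop is 1.571), the screwdriver hangs upright in the stand (its origin within 8 mm sideways and 4 mm in height of the hole's centre at the upper face, tilt under 0.1 rad), let go and at rest, and all three keys are up (under 2 mm) (all of step 3 and linear speed of screwdriver below 0.02 m/s and value of joint each of key_round, key_square, key_bar below 0.002 m); the robot touches nothing.
It fails at once if a key is pressed (over 4 mm) while the switch is not yet turned or the screwdriver is out of the stand (value of joint any of key_round, key_square, key_bar above 0.004 m and not (value of joint mode_switch above 1.4 rad and (horizontal distance between screwdriver and stand_hole below 0.008 m and z of screwdriver in the frame of stand_hole between -0.004 and 0.004 m and angle between screwdriver's own z axis and vertical below 0.1 rad))).
It fails at once if two keys are down together (value of joint each of key_round, key_square above 0.004 m or value of joint each of key_round, key_bar above 0.004 m or value of joint each of key_square, key_bar above 0.004 m).
It fails at once if a bystander is moved more than 30 mm (distance of any of oil_bottle, marker, round_driver, blanks, spare_comb, file, loose_cover from where it was at the start of the episode above 0.03 m).
It also fails if it takes over 69 s, if anything falls off the work surface, if the arm or the gripper's body presses on something with over 40 N, if the wrist force passes 120 N, or if a joint passes its speed limit or range.

ROBOT

A 6-joint arm with a two-finger parallel gripper is mounted at the origin on the work surface; the furniture and walls round the work are solid. World frame = base frame: x ahead of the robot, y to its left, z up, the work surface at z = 0. Lengths are in m, angles in rad, forces in N, time in s.
With the tool pointing down it reaches from about 0.3 to 0.775 m from the base axis. Payload 14.6 kg.
Tool frame: the origin (TCP) lies midway between the tips of the shut fingers; the grasp point (between the pads) lies 19 mm behind it; z points along the fingers, y is the line along which they close (so a half turn about z gives the same grasp; the last joint's range is limited). The gripper opens to 94 mm and grips with 3 to 60 N. Pads are 16 mm wide; open, the fingers measure 119 mm over their backs; the gripper's body (75 mm by 177 mm) begins 78 mm behind the grasp point.
Start: joints at [-1.222, 0.3, 1.521, -0, 1.321, -0.067], TCP at [0.222, -0.503, 0.205] pointing down, gripper open.
Joint ranges: [-3.03, 3.03], [-0.79, 2.21], [0.23, 2.52], [-1.04, 4.18], [0, 3.07], [-2.55, 2.55]. Speed limits (rad/s): [2.22, 2.22, 2.57, 3.14, 3.14, 3.14].

INTERFACE

Orientations are given as [roll, pitch, yaw] about the fixed x, y, z axes, in that order (R = Rz(yaw) Ry(pitch) Rx(roll)).
In Python, from station import telemetry, optics, ctrl gives the robot as it stands.
- The arm moves only by the tool carry_out, never from a script. Its argument "plan" is a list that holds one entry, the list of rows, each a list of 7 numbers: the shift along the tool's x, y, z in mm, then the turn, a rotation vector about the tool's x, y, z in rad, then the finger opening in mm, from 0 to 94. A call has 1 to 20 rows; each row shifts and turns the commanded pose from where the row before left it, along the tool's axes as they then stand; what a row does not reach is not made up. A row lasts 1/12 s, in which the tool goes at most 41.7 mm and 7.16 degrees, less where a joint would pass 70% of its speed; a pose out of reach is approached as far as the arm can. A call with a gripper value outside its range is refused whole. The fingers move at their own pace and stop on an object; "squeeze" is the grip in N (left out, the last holds). Time passes only in rows, so rows that do not move let the fingers close. It gives the time, the measured TCP pose, the force, the opening and the grip force at its end, in the units of the state.
- telemetry.get_obs(): the state, without advancing time (a new reading comes with each control period).
- optics.camera(name): name is "side" or "top" or "wrist"; returns a dict with "pixels" (420x560x3 uint8, red, green, blue), "intrinsics" (3x3 intrinsics, pixels), "dist_coeffs" ([k1, k2, p1, p2, k3] as OpenCV has them; the pictures are not rectified), "origin" and "rotation" of the camera in the world. Camera axes: x right, y down, z forward; pixel columns grow to the right and rows downward; lengths in m; the calibration is good to about 2 mm. A picture is of the moment at which its call begins. There is no depth.
- ctrl.hand_in(): hands the job in; it is judged then, once.
The state is a dict: "time_s": time; "qpos": joint angles; "joint_vel": joint speeds; "tau": joint torques, N m; "ee_pos": TCP position; "eef_rot": TCP orientation; "force": force on the tool from outside, world axes, zero at the start; "moment": the same for the moment, N m; "grip_width": finger opening in m; "grip_force": force on a finger pad.
Only numpy, scipy, OpenCV 4.12 (cv2) and the standard library are available. Lean on these libraries where they do the work, as an engineer would, in place of code of your own. Each camera call takes 0.05 s, during which the arm holds its last target. There are 200 camera calls.

## Working session

There is one attempt and no reset: what is moved stays moved. The work goes in short steps, Python scripts to look and compute and a tool call to move; the robot and the scene stay as the last step left them, time stands still between calls to the robot, and variables do not carry over. Pictures are saved under pics/ and viewed, at most 10 in all, crops included, and the job is handed in when it is done.

Besides the shell and the picture viewer there is one more tool, called as name([rows], argument=value, ...), one row to a line, values as JSON. carry_out: Moves the arm, as the interface text tells. Its arguments: {"type":"object","properties":{"plan":{"type":"array","items":{"type":"array","items":{"type":"array","items":{"type":"number"}}}},"squeeze":{"type":"number"}},"required":["plan"]}

```bash
ls; mkdir -p pics
cat > h.py <<'E'
import numpy as np, cv2, json
from station import telemetry, optics, ctrl
def shot(n,save):
    c=optics.camera(n); cv2.imwrite(f'pics/{save}.png',cv2.cvtColor(np.asarray(c['pixels']),cv2.COLOR_RGB2BGR))
    d={k:np.asarray(c[k]).tolist() for k in c}; json.dump({k:d[k] for k in d if k!='pixels'},open(f'pics/{save}.json','w')); return c
def load(save): return {k:np.array(v) for k,v in json.load(open(f'pics/{save}.json')).items()}
def ray(c,uv):
    p=cv2.undistortPoints(np.array([[uv]],float),c['intrinsics'],c['dist_coeffs'])[0,0]
    return c['origin'],c['rotation']@np.array([p[0],p[1],1])
def at_z(c,uv,z):
    o,d=ray(c,uv); return o+d*(z-o[2])/d[2]
def proj(c,P):
    P=np.atleast_2d(P).astype(float); R=c['rotation'].T
    return cv2.projectPoints(P,cv2.Rodrigues(R)[0],-R@c['origin'],c['intrinsics'],c['dist_coeffs'])[0][:,0]
def tri(c1,uv1,c2,uv2):
    (o1,d1),(o2,d2)=ray(c1,uv1),ray(c2,uv2)
    A=np.stack([d1,-d2],1); s=np.linalg.lstsq(A,o2-o1,rcond=None)[0]
    return (o1+d1*s[0]+o2+d2*s[1])/2, np.linalg.norm(o1+d1*s[0]-o2-d2*s[1])
E
python3 - <<'E'
from h import *
for n in ('top','side'):
    c=shot(n,n+'0'); print(n,c['origin'],np.round(c['rotation'],3).tolist(),c['intrinsics'][0][0])
print(telemetry.get_obs())
E
```

```text
pics
top [ 0.29628152 -0.12916719  1.33711329] [-2.99, 0.007, -1.558] 433.551276672458
side [0.31246824 0.6052622  0.67650846] [-2.26, 0.02, -2.885] 390.5630333641112
{'time_s': 0.1, 'qpos': array([-1.22159721e+00,  3.00393117e-01,  1.52153079e+00, -1.15629967e-05,
        1.32066387e+00, -6.65933425e-02]), 'joint_vel': array([-7.34869302e-04, -7.56507604e-04, -3.06632229e-03,  1.57257210e-04,
       -1.25115971e-03,  6.30863624e-05]), 'tau': array([ 2.56420535e-03, -5.32637322e+01, -3.53282440e+01,  7.10325851e-02,
        2.34393182e-02, -5.45431783e-05]), 'ee_pos': array([ 0.22207185, -0.50292129,  0.20495037]), 'eef_rot': array([-3.14059899e+00, -5.50441746e-05,  4.15795302e-01]), 'force': array([-0.56225862, -0.19937304,  0.15773879]), 'moment': array([ 0.00401644,  0.03302395, -0.04353495]), 'grip_force': 0.0, 'grip_width': 0.09421971319419055}
```

Run:
```python
s=open('h.py').read()
s=s.replace("def load(save): return {k:np.array(v) for k,v in json.load(open(f'pics/{save}.json')).items()}","""from scipy.spatial.transform import Rotation as Ro
def load(save):
    c={k:np.array(v) for k,v in json.load(open(f'pics/{save}.json')).items()}
    c['rotation']=Ro.from_euler('xyz',c['rotation']).as_matrix(); return c""")
open('h.py','w').write(s)
```

```text
(no output)
```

View pics/top0.png

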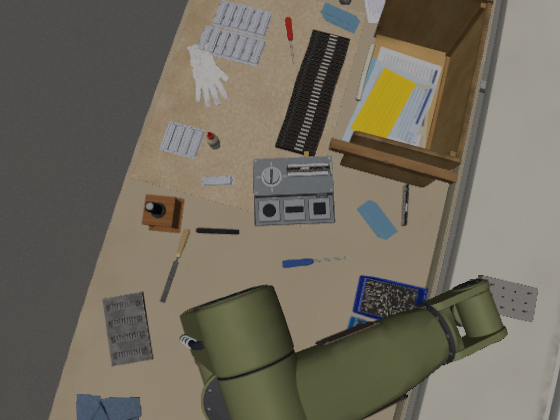

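View pics/side0.png

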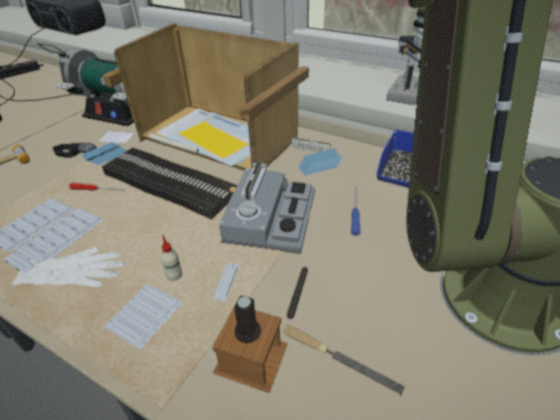

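The top view shows the tester at (253–334, 157–225), with the switch at (271,176). The keys from left to right are round (269,210), long (294,209) and square (319,208). The stand is at (161,213). The side view shows the stand at (248,345) and the tester at (268,210). Next I'll enlarge these areas for measuring.

Run:
```python
from h import *
t=cv2.imread('pics/top0.png'); s=cv2.imread('pics/side0.png')
def crop(im,x,y,w,h,W,H): return cv2.resize(im[y:y+h,x:x+w],(W,H),interpolation=cv2.INTER_CUBIC)
a=crop(t,245,150,100,80,400,320); b=crop(t,135,185,60,50,400,333)
c_=crop(s,215,155,105,100,400,381); d=crop(s,205,285,90,110,327,400)
out=np.zeros((600,800,3),np.uint8)
out[:320,:400]=crop(t,245,150,100,80,400,320); out[:280,400:]=crop(t,140,190,50,35,400,280)
out[320:600,:400]=crop(s,218,160,100,70,400,280); out[280:600,400:]=crop(s,205,290,100,80,400,320)
cv2.imwrite('pics/comp.png',out)
```

```text
(no output)
```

View pics/comp.png

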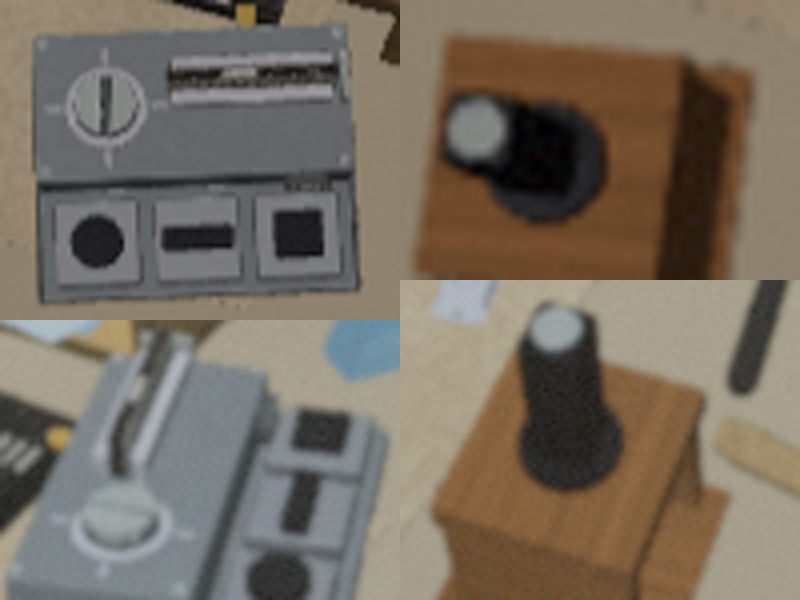

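The composite shows the switch at (104,102) with its slot nearly along the tester's x. The keys are at (97,241), (198,237) and (299,233). The screwdriver cap is at (480,128) in the top crop and (557,328) in the side crop. The guard disc is centred near (547,161).

Run:
```python
from h import *
t,s=load('top0'),load('side0')
f=lambda X,Y,ox,oy,sc,x0,y0:(x0+(X-ox+.5)/sc-.5,y0+(Y-oy+.5)/sc-.5)
T=lambda X,Y:f(X,Y,0,0,4,245,150); B=lambda X,Y:f(X,Y,400,0,8,140,190)
S=lambda X,Y:f(X,Y,0,320,4,218,160); D=lambda X,Y:f(X,Y,400,280,4,205,290)
np.set_printoptions(precision=4,suppress=True)
for n,p,q,z in [('switch',T(104,102),S(118,510),.077),('round',T(97,241),S(280,578),.05),('bar',T(198,237),S(301,502),.05),('sq',T(299,233),S(321,433),.05),('cap',B(480,128),D(557,328),.172),('guard',B(547,160),D(572,443),.0945)]:
    print(n,tri(t,p,s,q),at_z(t,p,z)[:2],at_z(s,q,z)[:2])
for n,p,z in [('BL',T(37,37),.06),('BR',T(347,25),.06),('FL',T(41,303),.02),('FR',T(359,290),.02),('slotA',T(107,78),.077),('slotB',T(102,128),.077)]: print(n,at_z(t,p,z))
for n,p in [('bl',B(445,37)),('br',B(685,57)),('fl',B(415,270)),('fr',B(660,280))]: print(n,at_z(t,p,.088))
for n,p in [('l',D(517,358)),('r',D(703,395)),('n',D(437,510)),('nr',D(635,572))]: print('side',n,at_z(s,p,.088))
```

```text
switch (array([ 0.5842, -0.0725,  0.0742]), np.float64(0.0005036399112948464)) [ 0.5833 -0.0727] [ 0.5832 -0.0694]
round (array([ 0.4832, -0.0679,  0.0443]), np.float64(0.0006594171305652)) [ 0.4827 -0.0682] [ 0.4813 -0.0619]
bar (array([ 0.4878, -0.144 ,  0.0414]), np.float64(0.00011432202038747107)) [ 0.4866 -0.1439] [ 0.4854 -0.1339]
sq (array([ 0.4919, -0.2204,  0.0397]), np.float64(0.00025128420800017183)) [ 0.4905 -0.2197] [ 0.4889 -0.2071]
cap (array([0.4735, 0.256 , 0.168 ]), np.float64(0.00031470032977914215)) [0.473  0.2547] [0.4721 0.2588]
guard (array([0.4736, 0.2563, 0.0886]), np.float64(0.0010167389797478576)) [0.4732 0.2546] [0.4714 0.2598]
BL [ 0.6372 -0.0201  0.06  ]
BR [ 0.6492 -0.2554  0.06  ]
FL [ 0.4386 -0.0248  0.02  ]
FR [ 0.4515 -0.2677  0.02  ]
slotA [ 0.6016 -0.0746  0.077 ]
slotB [ 0.5635 -0.0716  0.077 ]
bl [0.5197 0.2977 0.088 ]
br [0.5131 0.2072 0.088 ]
fl [0.4328 0.3036 0.088 ]
fr [0.4304 0.2122 0.088 ]
side l [0.5108 0.2209 0.088 ]
side r [0.4249 0.2195 0.088 ]
side n [0.5175 0.2992 0.088 ]
side nr [0.4305 0.3052 0.088 ]
```

carry_out([
  [[0, 0, -36, 0, 0, 0, 94], [0, 0, -36, 0, 0, 0, 94], [0, 0, -36, 0, 0, 0, 94], [0, 0, -36, 0, 0, 0, 94], [33.5, -18.8, 0, 0, 0, 0, 94], [33.5, -18.8, 0, 0, 0, 0, 94], [33.5, -18.8, 0, 0, 0, 0, 94], [33.5, -18.8, 0, 0, 0, 0, 94], [33.5, -18.8, 0, 0, 0, 0, 94], [33.5, -18.8, 0, 0, 0, 0, 94], [33.5, -18.8, 0, 0, 0, 0, 94], [33.5, -18.8, 0, 0, 0, 0, 94], [33.5, -18.8, 0, 0, 0, 0, 94], [33.5, -18.8, 0, 0, 0, 0, 94], [33.5, -18.8, 0, 0, 0, 0, 94], [33.5, -18.8, 0, 0, 0, 0, 94], [33.5, -18.8, 0, 0, 0, 0, 94]],
])

```text
time_s: 1.52
ee_pos: [0.5226, -0.1018, 0.3493]
eef_rot: [-3.141, 0.0, 0.416]
force: [0.2, -0.5, -0.4]
grip_width: 0.094
grip_force: 0.0
```

Run:
```python
from h import *
shot('wrist','w1'); c=load('w1'); o=telemetry.get_obs()
print(o['ee_pos'],o['eef_rot'],c['origin'],c['rotation'])
for P in [(.5835,-.072,.077),(.482,-.068,.05),(.487,-.144,.05),(.491,-.22,.05)]: print(proj(c,P))
```

```text
[ 0.5251391  -0.09735419  0.34853477] [-3.13967439e+00 -1.12050292e-04  4.19268329e-01] [ 0.58486964 -0.07534052  0.52768988] [[ 0.40406732 -0.88886425 -0.21598599]
 [-0.91472779 -0.39306287 -0.09367308]
 [-0.00163342  0.23541862 -0.97189269]]
[[277.09261023 131.15408816]]
[[247.03463935 194.76920622]]
[[295.35908345 212.00369509]]
[[342.18464994 229.39212106]]
```

View pics/w1.png

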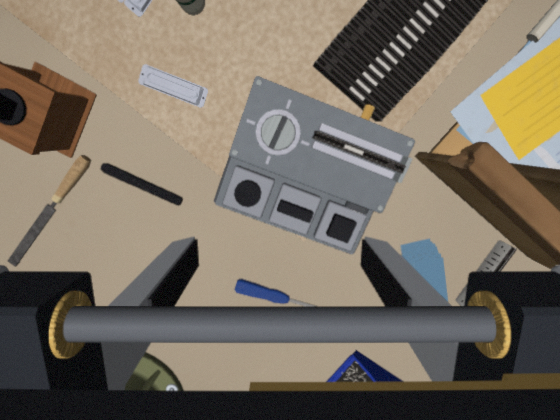

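The wrist view agrees with my estimates: switch at (278,132), keys at (247,193), (295,211) and (342,228). I'll measure the slot angle and move over the stand.

carry_out([
  [[3.1, -34.8, 13.9, 0, 0, 0, 94], [3.1, -34.8, 13.9, 0, 0, 0, 94], [3.1, -34.8, 13.9, 0, 0, 0, 94], [3.1, -34.8, 13.9, 0, 0, 0, 94], [3.1, -34.8, 13.9, 0, 0, 0, 94], [3.1, -34.8, 13.9, 0, 0, 0, 94], [3.1, -34.8, 13.9, 0, 0, 0, 94], [3.1, -34.8, 13.9, 0, 0, 0, 94], [3.1, -34.8, 13.9, 0, 0, 0, 94], [3.1, -34.8, 13.9, 0, 0, 0, 94], [0, 0, 0, 0, 0, 0, 94]],
])

```text
time_s: 2.48
ee_pos: [0.4068, 0.2307, 0.2078]
eef_rot: [-3.141, 0.004, 0.42]
force: [-0.1, -0.3, -0.3]
grip_width: 0.0941
grip_force: 0.0
```

Run:
```python
from h import *
np.set_printoptions(precision=4,suppress=True)
shot('wrist','w2'); c=load('w2'); o=telemetry.get_obs()
print(o['ee_pos'],o['eef_rot'],c['origin'])
p0,p1=proj(c,[(.473,.255,.172),(.473,.255,.095)]); print(p0,p1)
m=((p0+p1)/2).astype(int); im=cv2.imread('pics/w2.png')
x0,y0=max(m[0]-50,0),max(m[1]-40,0)
a=cv2.resize(im[y0:y0+80,x0:x0+100],(800,640),interpolation=cv2.INTER_CUBIC)[:600]
im1=cv2.imread('pics/w1.png'); g=cv2.cvtColor(im1,cv2.COLOR_BGR2GRAY)
c1=load('w1')
# slot
Y,X=np.mgrid[100:165,245:310]; msk=(np.hypot(X-278,Y-132)<14)
G=g[100:165,245:310]; d=msk&(G<np.percentile(G[msk],18)); P=np.array([at_z(c1,(x,y),.077)[:2] for x,y in zip(X[d],Y[d])])
P0=P.mean(0); u,s_,v=np.linalg.svd(P-P0); print('slot',P0,s_,np.arctan(v[0,1]/v[0,0]))
K=[]
for (x,y) in [(247,194),(295,211),(342,228)]:
    w=g[y-22:y+22,x-22:x+22]; n,l,st,ce=cv2.connectedComponentsWithStats((w<45).astype(np.uint8)); 
    i=l[22,22]; q=ce[i]+[x-22,y-22]; K.append(at_z(c1,q,.05)[:2]); print(q,st[i,4],K[-1])
print('yaw from keys',np.arctan2(-(K[0]-K[2])[0],(K[0]-K[2])[1]))
cv2.imwrite('pics/w2c.png',a); print(x0,y0)
```

```text
[0.4081 0.229  0.2091] [-3.1414  0.0028  0.4197] [0.4697 0.2576 0.386 ]
[285.9041 126.7065] [284.3421 127.5628]
slot [ 0.5828 -0.0729] [0.1133 0.0159] -0.025069191594726783
[247.3004 192.8395] 486 [ 0.4848 -0.0673]
[294.5718 210.2873] 362 [ 0.4889 -0.1418]
[340.6174 227.3158] 494 [ 0.493  -0.2164]
yaw from keys 0.054575094649697176
235 87
```

View pics/w2c.png

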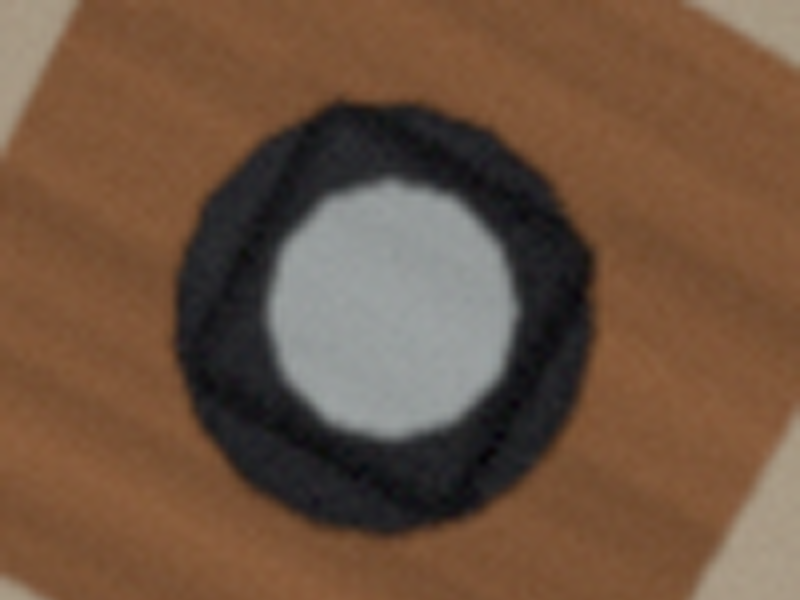

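The crop shows the handle's top square with corners at (340,102), (592,255), (452,515) and (195,375). The steel cap is at (393,309) and the guard at (385,317), standing upright.

Run:
```python
from h import *
np.set_printoptions(precision=4,suppress=True)
c=load('w2'); f=lambda X,Y:(235+(X+.5)/8-.5,87+(Y+.5)/8-.5)
Q=np.array([at_z(c,f(*p),.17)[:2] for p in [(340,102),(592,255),(452,515),(195,375)]])
e=np.roll(Q,-1,0)-Q; print(Q.mean(0),np.linalg.norm(e,axis=1),np.arctan2(e[:,1],e[:,0])%(np.pi/2))
print('cap',at_z(c,f(393,309),.172),'guard',at_z(c,f(385,317),.095))
# stand board edges yaw
```

```text
[0.473  0.2564] [0.023  0.023  0.0234 0.0238] [1.4656 1.4977 1.4993 1.481 ]
cap [0.4733 0.2567 0.172 ] guard [0.4735 0.2568 0.095 ]
```

carry_out([
  [[35, 0.7, 0, 0, 0, -0.1184, 94], [0, 0, 0, 0, 0, -0.1184, 94], [0, 0, 0, 0, 0, -0.1184, 94], [0, 0, 0, 0, 0, -0.1184, 94], [0, 0, 0, 0, 0, -0.1184, 94], [0, 0, 0, 0, 0, -0.1184, 94], [0, 0, 0, 0, 0, -0.1184, 94], [0, 0, 0, 0, 0, -0.1184, 94], [0, 0, 0, 0, 0, -0.1184, 94], [27, 35, 0, 0, 0, 0, 94], [0, 0, 0, 0, 0, 0, 94], [0, 0, 0, 0, 0, 0, 94]],
])

```text
time_s: 3.53
ee_pos: [0.4781, 0.2625, 0.2096]
eef_rot: [-3.14, 0.001, 1.48]
force: [-0.7, -0.2, 0.0]
grip_width: 0.094
grip_force: 0.0
```

carry_out([
  [[-6.4, -4.6, 0, 0, 0, 0, 94], [0, 0, 25, 0, 0, 0, 94], [0, 0, 25, 0, 0, 0, 94], [0, 0, 25, 0, 0, 0, 94], [0, 0, 22, 0, 0, 0, 94], [0, 0, 0, 0, 0, 0, 94], [0, 0, 0, 0, 0, 0, 15], [0, 0, 0, 0, 0, 0, 15], [0, 0, 0, 0, 0, 0, 15], [0, 0, 0, 0, 0, 0, 15], [0, 0, 0, 0, 0, 0, 15], [0, 0, 0, 0, 0, 0, 15], [0, 0, 0, 0, 0, 0, 15], [0, 0, 0, 0, 0, 0, 15]],
], squeeze=35)

```text
time_s: 4.7
ee_pos: [0.4719, 0.2572, 0.1135]
eef_rot: [3.142, -0.0, 1.481]
force: [1.0, -0.4, 0.5]
grip_width: 0.0441
grip_force: 0.0
```

Still closing, so I'll wait for the grip and then lift. The blade needs to rise at least 80 mm plus clearance.

carry_out([
  [[0, 0, 0, 0, 0, 0, 15], [0, 0, 0, 0, 0, 0, 15], [0, 0, 0, 0, 0, 0, 15], [0, 0, 0, 0, 0, 0, 15], [0, 0, 0, 0, 0, 0, 15], [0, 0, 0, 0, 0, 0, 15]],
])

```text
time_s: 5.2
ee_pos: [0.4719, 0.2571, 0.1134]
eef_rot: [3.142, -0.0, 1.481]
force: [0.1, -0.2, -0.9]
grip_width: 0.0258
grip_force: 35.0
```

carry_out([
  [[0, 0, -20, 0, 0, 0, 15], [0, 0, -25, 0, 0, 0, 15], [0, 0, -35, 0, 0, 0, 15], [0, 0, -35, 0, 0, 0, 15], [0, 0, -35, 0, 0, 0, 15], [0, 0, 0, 0, 0, 0, 15], [0, 0, 0, 0, 0, 0, 15]],
])

```text
time_s: 5.78
ee_pos: [0.4722, 0.2573, 0.2647]
eef_rot: [3.139, -0.001, 1.481]
force: [0.2, 0.4, -3.3]
grip_width: 0.0259
grip_force: 35.0
```

Run:
```python
from h import *
np.set_printoptions(precision=4,suppress=True)
shot('side','s3'); shot('top','t3'); shot('wrist','w3'); c=load('s3'); o=telemetry.get_obs(); t=o['ee_pos']; print(t,o['eef_rot'],o['grip_width'])
im=cv2.imread('pics/s3.png'); org=t-[0,0,.0254]
a=proj(c,org-[0,0,.08]); print(a, proj(c,org))
m=((a+proj(c,org))[0]/2).astype(int)
x0,y0=m[0]-40,max(0,m[1]-45)
A=cv2.resize(im[y0:y0+90,x0:x0+80],(533,600),interpolation=cv2.INTER_CUBIC)
w=cv2.resize(cv2.imread('pics/w3.png'),(267,200)); A=np.hstack([A,np.vstack([w,np.zeros((400,267,3),np.uint8)])]); cv2.imwrite('pics/s3c.png',A); print(x0,y0)
```

```text
[0.4714 0.2569 0.2617] [-3.1391  0.0014  1.4814] 0.025873644213188204
[[245.4151 306.8075]] [[241.2519 273.7134]]
203 245
```

View pics/s3c.png

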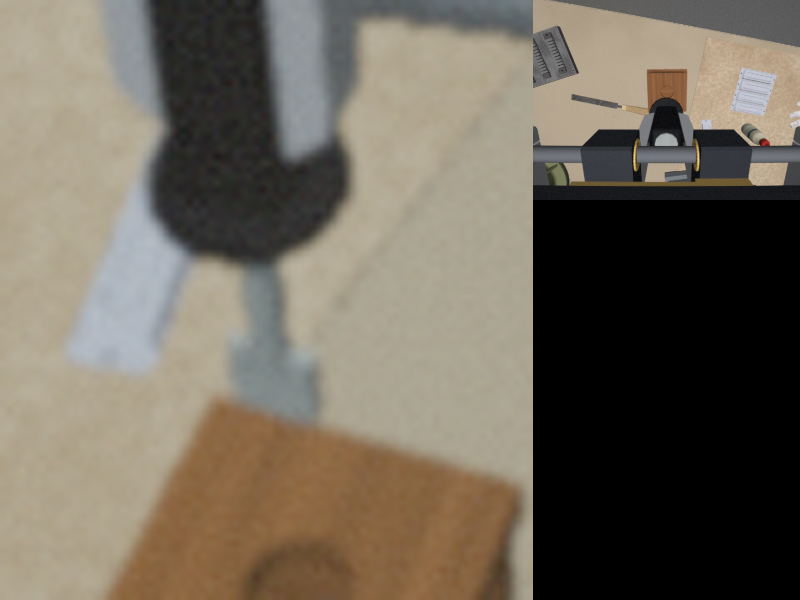

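The side crop shows the blade hanging with its width along world x. Its bottom edge runs from (233,390) to (318,420), parallel to the board edge, and its tip is at (244,306), against (245,307) predicted. So it only needs a small yaw change to fit the slot, and I'll carry it over.

carry_out([
  [[-20, 9, 0, 0, 0, 0, 15], [-26.5, 11.75, 0, 0, 0, 0, 15], [-26.5, 11.75, 0, 0, 0, 0, 15], [-26.5, 11.75, 0, 0, 0, 0, 15], [-26.5, 11.75, 0, 0, 0, 0, 15], [-26.5, 11.75, 0, 0, 0, 0, 15], [-26.5, 11.75, 0, 0, 0, 0, 15], [-26.5, 11.75, 0, 0, 0, 0, 15], [-26.5, 11.75, 0, 0, 0, 0, 15], [-26.5, 11.75, 0, 0, 0, 0, 15], [-26.5, 11.75, 0, 0, 0, 0, 15], [-26.5, 11.75, 0, 0, 0, 0, 15], [-6.5, 2.75, 0, 0, 0, -0.04, 15], [0, 0, 25, 0, 0, 0, 15], [0, 0, 20, 0, 0, 0, 15], [0, 0, 0, 0, 0, 0, 15], [0, 0, 0, 0, 0, 0, 15], [0, 0, 0, 0, 0, 0, 15]],
])

```text
time_s: 7.43
ee_pos: [0.5842, -0.0721, 0.2191]
eef_rot: [3.141, 0.0, 1.522]
force: [0.9, -0.7, -0.9]
grip_width: 0.0255
grip_force: 35.0
```

Run:
```python
from h import *
np.set_printoptions(precision=4,suppress=True)
o=telemetry.get_obs(); t=o['ee_pos']; print(t,o['eef_rot'],o['force'])
shot('side','s4'); c=load('s4'); im=cv2.imread('pics/s4.png')
print(proj(c,t-[0,0,.1054]),proj(c,[.5833,-.0727,.077]))
x0,y0=215,155
A=cv2.resize(im[y0:y0+75,x0:x0+100],(800,600),interpolation=cv2.INTER_CUBIC); cv2.imwrite('pics/s4c.png',A)
```

```text
[ 0.5842 -0.0721  0.2191] [3.1412 0.     1.5216] [ 0.8707 -0.666  -0.8574]
[[245.9376 194.3458]] [[247.5085 206.2607]]
```

View pics/s4c.png

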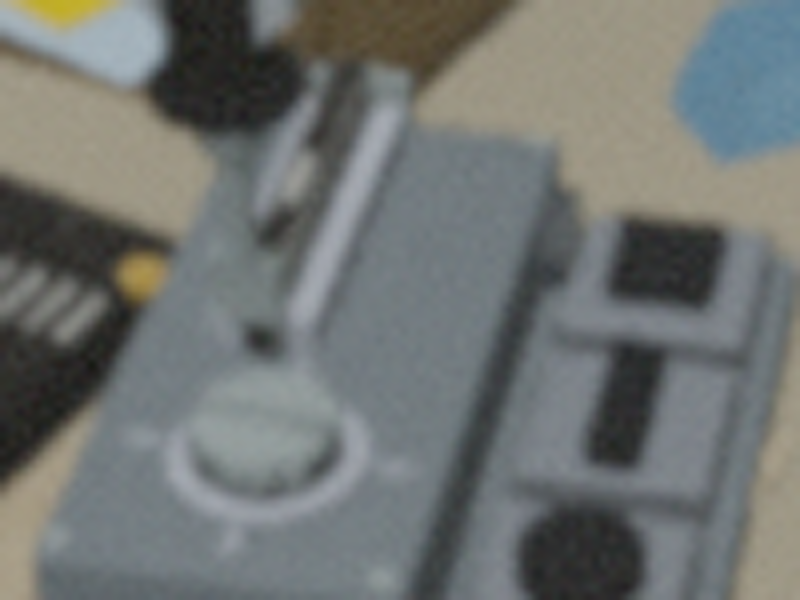

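The blade tip is above the disc at about (250,318) in the crop. The disc centre is at (263,410), matching the prediction, so I'll lower it gently.

carry_out([
  [[-0.6, -0.9, 15, 0, 0, 0, 15], [0, 0, 15, 0, 0, 0, 15], [0, 0, 6, 0, 0, 0, 15], [0, 0, 3, 0, 0, 0, 15], [0, 0, 2, 0, 0, 0, 15], [0, 0, 2, 0, 0, 0, 15], [0, 0, 0, 0, 0, 0, 15]],
])

```text
time_s: 8.07
ee_pos: [0.5832, -0.0727, 0.1759]
eef_rot: [3.141, 0.0, 1.521]
force: [0.1, 0.9, -1.8]
grip_width: 0.0258
grip_force: 35.0
```

carry_out([
  [[0, 0, 2, 0, 0, 0, 15], [0, 0, 0, 0, 0, 0, 15], [0, 0, 0, 0, 0, 0, 15], [0, 0, 0, 0, 0, 0.1, 15], [0, 0, 0, 0, 0, 0.12, 15], [0, 0, 0, 0, 0, 0.12, 15], [0, 0, 0, 0, 0, 0.12, 15], [0, 0, 0, 0, 0, 0.12, 15], [0, 0, 0, 0, 0, 0.12, 15], [0, 0, 0, 0, 0, 0.12, 15], [0, 0, 0, 0, 0, 0.12, 15], [0, 0, 0, 0, 0, 0.12, 15], [0, 0, 0, 0, 0, 0.12, 15], [0, 0, 0, 0, 0, 0.12, 15], [0, 0, 0, 0, 0, 0.12, 15], [0, 0, 0, 0, 0, 0, 15], [0, 0, 0, 0, 0, 0, 15]],
])

```text
time_s: 9.48
ee_pos: [0.5829, -0.0728, 0.1736]
eef_rot: [3.141, 0.0, 0.105]
force: [-1.6, -0.5, -1.3]
grip_width: 0.026
grip_force: 35.0
```

Run:
```python
from h import *
o=telemetry.get_obs(); print(o['ee_pos'],o['eef_rot'],o['force'],o['moment'],o['grip_width'])
```

```text
[ 0.58293195 -0.07278986  0.17359287] [3.14146857e+00 1.74330220e-04 1.05195400e-01] [-1.64283338 -0.52541269 -1.26371006] [-0.11338441  0.40366441 -0.01555666] 0.025987862711166296
```

carry_out([
  [[0, 0, 0, 0, 0, 0.05, 15], [0, 0, 0, 0, 0, 0.05, 15], [0, 0, 0, 0, 0, 0.05, 15], [0, 0, 0, 0, 0, 0, 15]],
])

```text
time_s: 9.82
ee_pos: [0.5829, -0.0728, 0.1736]
eef_rot: [3.142, 0.0, -0.047]
force: [-2.0, -1.0, 0.8]
grip_width: 0.0259
grip_force: 35.0
```

Run:
```python
from h import *
o=telemetry.get_obs(); print(o['ee_pos'],o['eef_rot'],o['force'],o['moment'],o['grip_width'])
```

```text
[ 0.58290079 -0.07276313  0.17355254] [ 3.14150753e+00  2.67930543e-04 -4.68803074e-02] [-1.9555263  -1.03025344  0.79090699] [-0.06935467  0.59570854  0.03236644] 0.025930399662373045
```

carry_out([
  [[0, 0, 0, 0, 0, 0.04, 15], [0, 0, 0, 0, 0, 0.03, 15], [0, 0, 0, 0, 0, 0, 15]],
])

```text
time_s: 10.07
ee_pos: [0.5829, -0.0727, 0.1735]
eef_rot: [3.142, 0.0, -0.116]
force: [-2.3, -0.9, 0.2]
grip_width: 0.026
grip_force: 35.0
```

Run:
```python
from h import *
o=telemetry.get_obs(); print(o['ee_pos'],o['eef_rot'],o['force'],o['moment'],o['grip_width'])
```

```text
[ 0.58292938 -0.07273169  0.17354643] [ 3.14152236e+00  2.07762063e-04 -1.15587618e-01] [-2.3172073  -0.94663447  0.18939614] [-0.15392857  0.67382927  0.05821263] 0.025981620477646693
```

carry_out([
  [[0, 0, 0, 0, 0, 0.04, 15], [0, 0, 0, 0, 0, 0.03, 15], [0, 0, 0, 0, 0, 0, 15]],
])

```text
time_s: 10.32
ee_pos: [0.5829, -0.0727, 0.1735]
eef_rot: [3.141, 0.0, -0.186]
force: [-3.3, 0.2, 1.3]
grip_width: 0.026
grip_force: 35.0
```

Run:
```python
from h import *
o=telemetry.get_obs(); print(o['ee_pos'],o['eef_rot'],o['force'],o['moment'],o['grip_width'])
```

```text
[ 0.58289774 -0.072739    0.17353039] [ 3.14142294e+00  2.95414627e-04 -1.85720109e-01] [-3.28840187  0.16825467  1.34783194] [-0.07602268  0.78658239  0.24184377] 0.0259705023946195
```

The moment rose to 0.24 N·m, so the switch is at its stop. I'll back off into the play and lift straight out.

carry_out([
  [[0, 0, 0, 0, 0, -0.07, 15], [0, 0, 0, 0, 0, -0.07, 15], [0, 0, -4, 0, 0, 0, 15], [0, 0, -10, 0, 0, 0, 15], [0, 0, -20, 0, 0, 0, 15], [0, 0, -25, 0, 0, 0, 15], [0, 0, -25, 0, 0, 0, 15], [0, 0, 0, 0, 0, 0, 15], [0, 0, 0, 0, 0, 0, 15]],
])

```text
time_s: 11.07
ee_pos: [0.5835, -0.0727, 0.2592]
eef_rot: [3.141, -0.003, -0.049]
force: [-0.5, -0.6, -2.4]
grip_width: 0.0258
grip_force: 35.0
```

Run:
```python
from h import *
np.set_printoptions(precision=4,suppress=True)
o=telemetry.get_obs(); t=o['ee_pos']; print(t,o['eef_rot'],o['force'],o['moment'],o['grip_width'])
```

```text
[ 0.5835 -0.0727  0.2592] [ 3.1412 -0.0033 -0.0491] [-0.4509 -0.6386 -2.3683] [ 0.0499  0.0469 -0.0233] 0.025848896606289216
```

carry_out([
  [[-8, -20, 0, 0, 0, 0, 15], [-10.5, -27, 0, 0, 0, 0, 15], [-10.5, -27, 0, 0, 0, 0, 15], [-10.5, -27, 0, 0, 0, 0, 15], [-10.5, -27, 0, 0, 0, 0, 15], [-10.5, -27, 0, 0, 0, 0, 15], [-10.5, -27, 0, 0, 0, 0, 15], [-10.5, -27, 0, 0, 0, 0, 15], [-10.5, -27, 0, 0, 0, 0, 15], [-10.5, -27, 0, 0, 0, 0, 15], [-10.5, -27, 0, 0, 0, 0, 15], [-10.5, -27, 0, 0, 0, 0, 15], [-3, -6.5, 0, 0, 0, 0, 15], [0, 0, 0, 0, 0, 0, 15], [0, 0, 0, 0, 0, 0, 15]],
])

```text
time_s: 12.32
ee_pos: [0.4723, 0.2562, 0.2568]
eef_rot: [3.141, 0.001, -0.048]
force: [0.7, -0.6, -1.1]
grip_width: 0.0259
grip_force: 35.0
```

Run:
```python
from h import *
np.set_printoptions(precision=4,suppress=True)
o=telemetry.get_obs(); t=o['ee_pos']; print(t,o['eef_rot'])
shot('side','s5'); shot('top','t5'); c=load('s5'); im=cv2.imread('pics/s5.png'); tp=cv2.imread('pics/t5.png')
tip=proj(c,t-[0,0,.1054])[0]; h=proj(c,[.473,.2565,.088])[0]; print(tip,h)
x0,y0=np.round((tip+h)/2).astype(int)-[40,40]; print(x0,y0)
A=cv2.resize(im[y0:y0+80,x0:x0+80],(480,480),interpolation=cv2.INTER_CUBIC)
B=cv2.resize(tp[157:197,251:291],(320,320),interpolation=cv2.INTER_CUBIC)
cv2.imwrite('pics/c5.png',np.hstack([A,np.vstack([B,np.zeros((160,320,3),np.uint8)])]))
```

```text
[0.4723 0.2562 0.2568] [ 3.1409  0.0009 -0.0481]
[245.267  308.1905] [247.6509 330.6583]
206 279
```

View pics/c5.png

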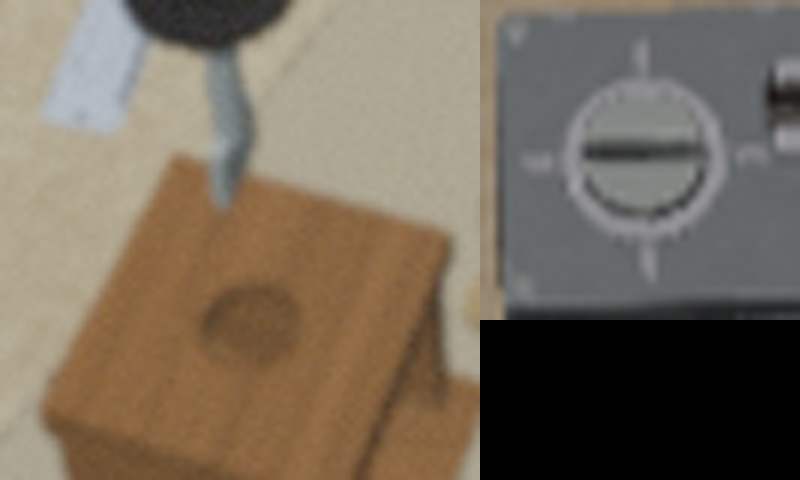

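The slot (right, at about (643,152)) now lies parallel to the key row. The blade is above the stand hole at (251,324). Lowering.

carry_out([
  [[0.7, -0.3, 15, 0, 0, 0, 15], [0, 0, 20, 0, 0, 0, 15], [0, 0, 15, 0, 0, 0, 15], [0, 0, 15, 0, 0, 0, 15], [0, 0, 15, 0, 0, 0, 15], [0, 0, 15, 0, 0, 0, 15], [0, 0, 15, 0, 0, 0, 15], [0, 0, 15, 0, 0, 0, 15], [0, 0, 0, 0, 0, 0, 15], [0, 0, 0, 0, 0, 0, 15]],
])

```text
time_s: 13.25
ee_pos: [0.4733, 0.2559, 0.1323]
eef_rot: [3.141, 0.001, -0.05]
force: [0.4, -0.4, -1.4]
grip_width: 0.0258
grip_force: 35.0
```

carry_out([
  [[0, -0.6, 8, 0, 0, 0, 15], [0, 0, 6, 0, 0, 0, 15], [0, 0, 3, 0, 0, 0, 15], [0, 0, 1.2, 0, 0, 0, 15], [0, 0, 0, 0, 0, 0, 15], [0, 0, 0, 0, 0, 0, 15]],
])

```text
time_s: 13.75
ee_pos: [0.4732, 0.2575, 0.1144]
eef_rot: [-3.142, -0.0, -0.049]
force: [0.1, 0.7, -1.0]
grip_width: 0.0257
grip_force: 35.0
```

carry_out([
  [[0, 0.7, 0.6, 0, 0, 0, 15], [0, 0, 0, 0, 0, 0, 15], [0, 0, 0, 0, 0, 0, 15], [0, 0, 0, 0, 0, 0, 40], [0, 0, 0, 0, 0, 0, 60], [0, 0, 0, 0, 0, 0, 80], [0, 0, 0, 0, 0, 0, 80], [0, 0, 0, 0, 0, 0, 80], [0, 0, 0, 0, 0, 0, 80], [0, 0, 0, 0, 0, 0, 80], [0, 0, 0, 0, 0, 0, 80], [0, 0, 0, 0, 0, 0, 80]],
])

```text
time_s: 14.75
ee_pos: [0.4731, 0.2567, 0.1136]
eef_rot: [3.142, 0.0, -0.049]
force: [-1.4, -0.2, 0.3]
grip_width: 0.0794
grip_force: 0.0
```

carry_out([
  [[0, 0, -20, 0, 0, 0, 80], [0, 0, -30, 0, 0, 0, 80], [0, 0, -35, 0, 0, 0, 80], [0, 0, -35, 0, 0, 0, 80], [0, 0, 0, 0, 0, 0, 80], [2.2, 27, 0, 0, 0, 0, 0], [2.2, 27, 0, 0, 0, 0, 0], [2.2, 27, 0, 0, 0, 0, 0], [2.2, 27, 0, 0, 0, 0, 0], [2.2, 27, 0, 0, 0, 0, 0], [2.2, 27, 0, 0, 0, 0, 0], [2.2, 27, 0, 0, 0, 0, 0], [2.2, 27, 0, 0, 0, 0, 0], [2.2, 27, 0, 0, 0, 0, 0], [2.2, 27, 0, 0, 0, 0, 0], [2.2, 27, 0, 0, 0, 0, 0], [2.2, 27, 0, 0, 0, 0, 0], [0, 0, 0, 0, 0, 0, 0], [0, 0, 0, 0, 0, 0, 0]],
])

```text
time_s: 16.33
ee_pos: [0.4836, -0.069, 0.2334]
eef_rot: [-3.141, 0.0, -0.051]
force: [-0.4, 0.0, -0.8]
grip_width: 0.0002
grip_force: 0.0
```

Run:
```python
from h import *
np.set_printoptions(precision=4,suppress=True)
o=telemetry.get_obs(); print(o['ee_pos'],o['eef_rot'],o['grip_width'],o['force'])
shot('side','s6'); shot('top','t6'); shot('wrist','w6')
s=cv2.imread('pics/s6.png'); s0=cv2.imread('pics/side0.png'); tp=cv2.imread('pics/t6.png'); w=cv2.imread('pics/w6.png')
r=lambda i,x,y,a,b,W,H:cv2.resize(i[y:y+b,x:x+a],(W,H),interpolation=cv2.INTER_CUBIC)
A=np.vstack([np.hstack([r(s0,205,285,80,60,400,300),r(s,205,285,80,60,400,300)]),np.hstack([r(tp,140,190,50,37,400,300),cv2.resize(w,(400,300))])])
cv2.imwrite('pics/c6.png',A)
c=load('w6')
for P in [(.484,-.068,.05),(.488,-.143,.05),(.492,-.218,.05),o['ee_pos']]: print(proj(c,P)*400/560)
```

```text
[ 0.4836 -0.069   0.2334] [-3.1415  0.0002 -0.0508] 0.00016496990667921375 [-0.3615  0.006  -0.8163]
[[199.3702 138.2062]]
[[247.408  133.3975]]
[[295.744  128.5756]]
[[200.32   180.5393]]
```

View pics/c6.png

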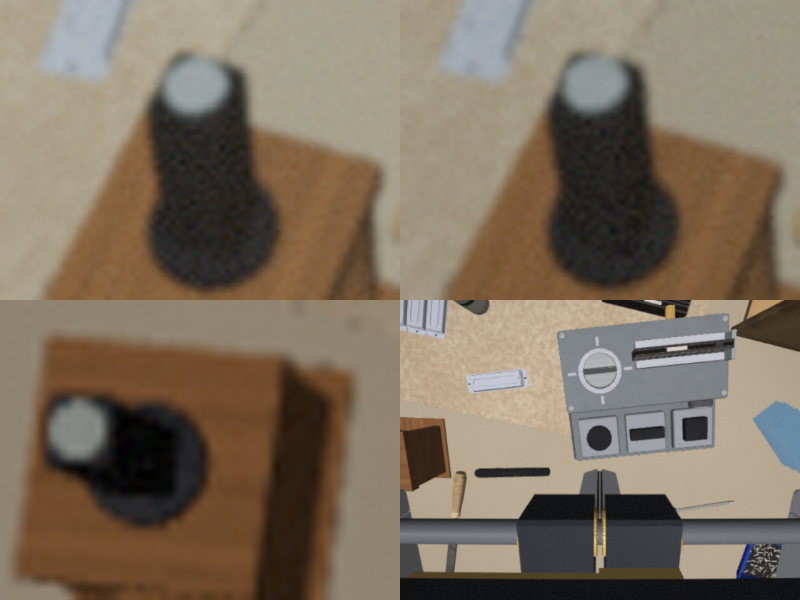

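The screwdriver stands exactly as at the start (side crops match). The switch slot is along the key row, and the keys in the wrist view match the predictions. Now the round key.

carry_out([
  [[0, -0.8, 30, 0, 0, 0, 0], [0, 0, 36, 0, 0, 0, 0], [0, 0, 36, 0, 0, 0, 0], [0, 0, 36, 0, 0, 0, 0], [0, 0, 30, 0, 0, 0, 0], [0, 0, 10, 0, 0, 0, 0], [0, 0, 0, 0, 0, 0, 0], [0, 0, 3, 0, 0, 0, 0], [0, 0, 3, 0, 0, 0, 0], [0, 0, 3, 0, 0, 0, 0], [0, 0, 2, 0, 0, 0, 0], [0, 0, 0, 0, 0, 0, 0]],
])

```text
time_s: 17.48
ee_pos: [0.4846, -0.0675, 0.0454]
eef_rot: [3.141, -0.002, -0.049]
force: [2.5, 0.5, 3.8]
grip_width: 0.0003
grip_force: 1.8
```

carry_out([
  [[0, 0, 1.5, 0, 0, 0, 0], [0, 0, 1, 0, 0, 0, 0], [0, 0, 0, 0, 0, 0, 0], [0, 0, 0, 0, 0, 0, 0]],
])

```text
time_s: 17.82
ee_pos: [0.4846, -0.0675, 0.0431]
eef_rot: [3.141, -0.002, -0.049]
force: [2.6, 1.7, 11.7]
grip_width: 0.0007
grip_force: 5.8
```

carry_out([
  [[0, 0, -10, 0, 0, 0, 0], [0, 0, -25, 0, 0, 0, 0], [0, 0, -15, 0, 0, 0, 0], [3, 30, 0, 0, 0, 0, 0], [3, 30, 0, 0, 0, 0, 0], [3, 30, 0, 0, 0, 0, 0], [3, 30, 0, 0, 0, 0, 0], [3, 30, 0, 0, 0, 0, 0], [0, 0, 0, 0, 0, 0, 0], [0, 0, 25, 0, 0, 0, 0], [0, 0, 12, 0, 0, 0, 0], [0, 0, 0, 0, 0, 0, 0]],
])

```text
time_s: 18.82
ee_pos: [0.4897, -0.2168, 0.0525]
eef_rot: [-3.139, 0.005, -0.048]
force: [-0.1, 0.6, -0.4]
grip_width: 0.0003
grip_force: 0.0
```

carry_out([
  [[0, 0, 0, 0, 0, 0, 0], [0, 0, 3, 0, 0, 0, 0], [0, 0, 3, 0, 0, 0, 0], [0, 0, 2, 0, 0, 0, 0], [0, 0, 2, 0, 0, 0, 0], [0, 0, 1, 0, 0, 0, 0], [0, 0, 0, 0, 0, 0, 0], [0, 0, 0, 0, 0, 0, 0]],
])

```text
time_s: 19.48
ee_pos: [0.4919, -0.2179, 0.0445]
eef_rot: [3.141, -0.001, -0.049]
force: [3.0, 1.0, 3.7]
grip_width: 0.0005
grip_force: 2.1
```

carry_out([
  [[0, 0, 1.5, 0, 0, 0, 0], [0, 0, 1, 0, 0, 0, 0], [0, 0, 0, 0, 0, 0, 0], [0, 0, 0, 0, 0, 0, 0]],
])

```text
time_s: 19.82
ee_pos: [0.492, -0.218, 0.043]
eef_rot: [3.141, -0.001, -0.049]
force: [-1.6, 5.2, 18.8]
grip_width: 0.0004
grip_force: 9.7
```

carry_out([
  [[0, 0, -10, 0, 0, 0, 0], [0, 0, -25, 0, 0, 0, 0], [0, 0, -15, 0, 0, 0, 0], [-2.6, -24.9, 0, 0, 0, 0, 0], [-2.6, -24.9, 0, 0, 0, 0, 0], [-2.6, -24.9, 0, 0, 0, 0, 0], [0, 0, 0, 0, 0, 0, 0], [0, 0, 25, 0, 0, 0, 0], [0, 0, 13, 0, 0, 0, 0], [0, 0, 0, 0, 0, 0, 0], [0, 0, 0, 0, 0, 0, 0]],
])

```text
time_s: 20.73
ee_pos: [0.4868, -0.1432, 0.0534]
eef_rot: [-3.141, 0.002, -0.049]
force: [-0.5, -0.6, 0.7]
grip_width: 0.0004
grip_force: 0.0
```

carry_out([
  [[0, 0, 3, 0, 0, 0, 0], [0, 0, 3, 0, 0, 0, 0], [0, 0, 2, 0, 0, 0, 0], [0, 0, 2, 0, 0, 0, 0], [0, 0, 0, 0, 0, 0, 0], [0, 0, 0, 0, 0, 0, 0]],
])

```text
time_s: 21.23
ee_pos: [0.4877, -0.1433, 0.0441]
eef_rot: [3.141, -0.001, -0.049]
force: [1.4, -2.1, 4.0]
grip_width: 0.0004
grip_force: 2.1
```

carry_out([
  [[0, 0, 1.5, 0, 0, 0, 0], [0, 0, 0.7, 0, 0, 0, 0], [0, 0, 0, 0, 0, 0, 0], [0, 0, 0, 0, 0, 0, 0]],
])

```text
time_s: 21.57
ee_pos: [0.4879, -0.1433, 0.043]
eef_rot: [3.141, -0.002, -0.048]
force: [-5.1, -1.3, 20.9]
grip_width: 0.0005
grip_force: 10.6
```

carry_out([
  [[0, 0, -10, 0, 0, 0, 0], [0, 0, -25, 0, 0, 0, 0], [0, 0, -35, 0, 0, 0, 0], [0, 0, -35, 0, 0, 0, 0], [0, 0, -35, 0, 0, 0, 0], [0, 0, 0, 0, 0, 0, 0], [0, 0, 0, 0, 0, 0, 0], [0, 0, 0, 0, 0, 0, 0], [0, 0, 0, 0, 0, 0, 0]],
])

```text
time_s: 22.32
ee_pos: [0.4866, -0.1426, 0.1799]
eef_rot: [-3.141, 0.003, -0.049]
force: [-0.1, -0.3, -0.5]
grip_width: 0.0007
grip_force: 0.0
```

All three keys bottomed out (12–21 N, past the 5 N that full travel needs) and the arm is clear.

```bash
python3 -c "
from station import ctrl
print(ctrl.hand_in())"
```

```text
the job is handed in; nothing more can be done
None
```

I turned the switch to its stop, stood the screwdriver back in the stand and let go, pressed the round, square and long keys fully down in that order, and handed the job in at about 22 s; no verdict was returned.

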